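# Try the clamp screws in the gauge nut and scrap what binds

## Task

Two used clamp screws stand in the front slots of the rack: thread the gauge nut onto the one on the robot's left, then onto the other, each time right down to the collar or, if the screw binds, until it stops. Then stand the gauge nut back on the middle of its rubber pad and put a screw that binds, if there is one, into the scrap box; screws that turn freely stay standing in their slots. Leave the screw in the rear slot and the other things on the bench where they are.

Things in the scene. Friction and masses are not known exactly. Their poses are not given: they have to be found in the camera images.
- gauge_mid (a point): gauge nut: hexagonal aluminium nut, 60 mm tall, 46 mm across flats, open end to end (bore 34 mm), about 0.25 kg, upright on its pad. Point: on its axis, half-way up; z up; flats face +y, -y and every 60 degrees. Turned clockwise (from above) it goes down a screw. A good screw hardly resists until the rim meets the collar; a bad one catches hard and stops it about two thirds of the way. Turn it back before lifting
- gauge_lugs (a point): point on the nut's axis, 10 mm above its lower rim, level with its two inner lugs: round, 5 mm across, along +y and -y, reaching in to 10.5 mm from the axis; a dark tick on the top face marks each. Axes as gauge_mid. Play of the lugs in the thread: about 2 mm up or down, 2.5 mm sideways
- screw_a_mid (a point): steel thumb screw, 77 mm long, about 0.2 kg, head down in the rack. All three look alike; one has a bad thread, which does not show, and they change places. Point: on the axis, 12 mm above the rack's top; z up, x along the paddle. Paddle 36 x 8 x 28 mm, in the slot, 1 mm loose all round (it can turn 3 degrees); collar 40 mm across, 7 mm thick, on the rack, its top 5 mm below the point; shank 16 mm across, to 37 mm above the point
- screw_b_mid (a point): a like screw, same point and axes. Thread: right-hand, two-start, lead 32 mm a turn, 27 mm across its round 6 mm ridges, which run from the collar up to 20.6 mm above the point (their centre lines end there, in the directions +x and -x). Above it the shank is plain. It can be gripped from above across the thread
- screw_c_mid (a point): a like screw, same point and axes. To start the nut on any screw: lugs about 40 degrees counter-clockwise (from above) of the screw's x axis, lower it until the lugs are 4.6 mm below the ridges' upper ends (16 mm above the point), then turn clockwise, going down 0.089 mm a degree; about 120 degrees bring the rim to the collar
- rack: fixed plywood rack, 130 x 160 x 34 mm (x, y, z), with three slots along its x, each 38 mm long, 10 mm wide, 30 mm deep: two in front (towards the robot), 100 mm apart, one behind. Origin: centre of its underside; z up, x away from the robot, y to its left. The screws' x axes lie along the rack's x to a few degrees
- place_left (a point): middle of the mouth of the front left slot (robot's left), at -40, +50 mm in the rack's x, y, on its top face, 34 mm above the bench; axes as the rack's
- place_right (a point): the same for the front right slot, at -40, -50 mm
- place_rear (a point): the same for the rear slot, at +40, 0 mm: the screw here is not to be tried and stays
- pad: fixed black rubber pad on which the gauge nut belongs, 100 x 100 x 6 mm, left or right of the rack. Origin: centre of its underside
- scrap: fixed open scrap box of dark sheet metal, 150 x 120 x 50 mm outside (x, y, z), wall and floor 5 mm, on the other side of the rack from the pad. Origin: centre of its underside
- flux_tin: bystander: flux tin, 60 mm across, 22 mm high, beyond the rack. Origin: its underside or middle
- cutters: bystander: side cutters with red handles, about 130 mm long, 12 mm high, beyond the rack. Origin: its underside or middle
- wood_block: bystander: wooden rest block, 70 x 120 x 45 mm, beyond the rack. Origin: its underside or middle
- driver: bystander: screwdriver with an orange handle, lying beyond the rack. Origin: its underside or middle
- spool: bystander: solder spool standing on its end, 56 mm across, 44 mm high. Origin: its underside or middle
- meter: bystander: yellow multimeter lying flat, 140 x 75 x 37 mm. Origin: its underside or middle
Mind the look-alikes: they are no part of the job. What is shaped like the part that bears gauge_mid but red is not meant.

How it is judged:
By the outcome, as a careful person would: the job done as asked, in the order asked, and still so for the second after the job is handed in, with the robot touching nothing.
It also fails if it takes over 72 s, if anything falls off the work surface, if the arm or the gripper's body presses on something with over 40 N, if the wrist force passes 120 N, or if a joint passes its speed limit or range.

## Robot

A 6-joint arm with a two-finger parallel gripper is mounted at the origin on the work surface. World frame = base frame: x ahead of the robot, y to its left, z up, the work surface at z = 0. Lengths are in m, angles in rad, forces in N, time in s.
With the tool pointing down it reaches from about 0.325 to 0.9 m from the base axis. Payload 6.1 kg.
Tool frame: the origin (TCP) lies at the very end of the fingers, on their centre line; the grasp point (between the pads) lies 19 mm behind it; z points along the fingers, y is the line along which they close (so a half turn about z gives the same grasp; the last joint's range is limited). The gripper opens to 85 mm and grips with 20 to 120 N. Pads are 22 mm wide; open, the fingers measure 114 mm over their backs; the gripper's body (76 mm by 85 mm) begins 54 mm behind the grasp point. The pads swing forward as they close: fully open they stand 13 mm farther back than shut.
Start: joints at [-1.369, 0.22, 1.526, -0, 1.395, -0.126], TCP at [0.201, -0.592, 0.231] pointing down, gripper open.
Joint ranges: [-2.98, 2.98], [-0.91, 2.08], [0.09, 2.57], [-1.24, 4.39], [0.2, 2.65], [-2.68, 2.68]. Speed limits (rad/s): [2.57, 2.57, 3.01, 3.14, 3.14, 3.14].

## Interface

Orientations are given as a 3x3 rotation matrix whose columns are the frame's x, y, z axes.
In Python, from cell import sense, viewer, order gives the robot as it stands.
- The arm moves only by the shell command python3 -m crank 'ROWS'. ROWS is a JSON object of lists of equal length, an entry for each row: "translation": the shift along the tool's x, y, z in cm, a list of three; "twist": the turn about the tool's z in degrees; "gripper": the closure, from 0 (fully open) to 1 (shut). In form: {"translation": [[dx, dy, dz], ...], "twist": [twist, ...], "gripper": [gripper, ...]}. A call has exactly 5 rows; each row shifts and turns the commanded pose from where the row before left it, along the tool's axes as they then stand; what a row does not reach is not made up. A row lasts 1/10 s, in which the tool goes at most 50 mm and 8.59 degrees, less where a joint would pass 70% of its speed; a pose out of reach is approached as far as the arm can. A call with a gripper value outside its range is refused whole. The fingers move at their own pace and stop on an object; the grip force is fixed at half the most. Time passes only in rows, so rows that do not move let the fingers close, or fill a call up. It gives the time, the measured TCP pose, the force and the opening at its end, in the units of the state.
- sense(): the state, without advancing time (a new reading comes with each control period).
- viewer.read_camera(name): name is "scene" or "top"; returns the picture (400x640x3 uint8, red, green, blue); there is no depth.
- viewer.camera_model(name): a dict with "fx", "fy", "cx", "cy" (pixels), "R" (3x3) and "t" (3): a world point X has camera coordinates R X + t. Camera axes: x right, y down, z forward; pixel columns grow to the right and rows downward; lengths in m; the calibration is good to about 2 mm. A picture is of the moment at which its call begins. camera_model takes no time and is no camera call.
- order.finish_job(): hands the job in, once; it reports no verdict.
The state is a dict: "time": time; "joints": joint angles; "dq": joint speeds; "tau": joint torques, N m; "ee_pos": TCP position; "ee_rot": TCP orientation; "contact_force": force on the tool from outside, world axes, zero at the start; "ft_torque": the same for the moment, N m; "grip_width": opening from 0.0 (shut) to 1.0 (fully open).
Only numpy, scipy, OpenCV 4.12 (cv2) and the standard library are available. Lean on these libraries where they do the work, as an engineer would, in place of code of your own. Each camera call takes 0.05 s, during which the arm holds its last target. There are 200 camera calls.

## Working session

There is one attempt and no reset: what is moved stays moved. The work goes in short steps, Python scripts to look and compute and a shell command to move; the robot and the scene stay as the last step left them, time stands still between calls to the robot, and variables do not carry over. Pictures are saved under pics/ and viewed, on a budget of 10 in all, crops included, one or two more only if the job needs it, and the job is handed in when it is done.

```bash
ls; mkdir -p pics
python3 - <<'E'
from cell import sense, viewer
import cv2, numpy as np
ims=[]
for n in ("scene","top"):
    im=viewer.read_camera(n); cv2.imwrite(f"pics/{n}0.png",im[:,:,::-1]); m=viewer.camera_model(n); print(n,m)
s=sense(); print(s)
E
```

```text
pics
scene {'fx': 484.19779657619847, 'fy': 484.19779657619847, 'cx': 317.3079659456139, 'cy': 197.92598981156888, 'R': array([[-0.54326268,  0.83953975,  0.006218  ],
       [ 0.45470934,  0.30045033, -0.83843247],
       [-0.70576559, -0.45266169, -0.54497002]]), 't': array([ 0.29752614, -0.23714304,  1.79781674])}
top {'fx': 428.81524732588133, 'fy': 428.81524732588133, 'cx': 315.9346830743602, 'cy': 199.56467696623199, 'R': array([[ 0.01997544, -0.99953311,  0.02312008],
       [-0.98188413, -0.02397041, -0.18796003],
       [ 0.18842647, -0.01894666, -0.98190452]]), 't': array([0.02092139, 0.63158983, 0.94137568])}
{'time': 0.1, 'joints': array([-1.36907554e+00,  2.21154470e-01,  1.52752302e+00,  4.23805448e-06,
        1.39469965e+00, -1.26107038e-01]), 'dq': array([ 0.0016841 , -0.00152572, -0.00297642,  0.00049295, -0.00036255,
       -0.00014185]), 'tau': array([ 2.64786351e-03, -4.98243248e+01, -3.90547264e+01, -9.01694966e-05,
        5.69873766e-03,  4.53094594e-05]), 'ee_pos': array([ 0.20112325, -0.59116779,  0.23029024]), 'ee_rot': array([[ 9.46744269e-01,  3.21986280e-01, -3.53443335e-04],
       [ 3.21986393e-01, -9.46742681e-01,  1.74913654e-03],
       [ 2.28578077e-04, -1.76978894e-03, -9.99998408e-01]]), 'contact_force': array([0.42815163, 0.2408014 , 0.31745574]), 'ft_torque': array([ 0.01484318,  0.02409959, -0.00955443]), 'grip_width': 1.0004216360867442}
```

View pics/top0.png

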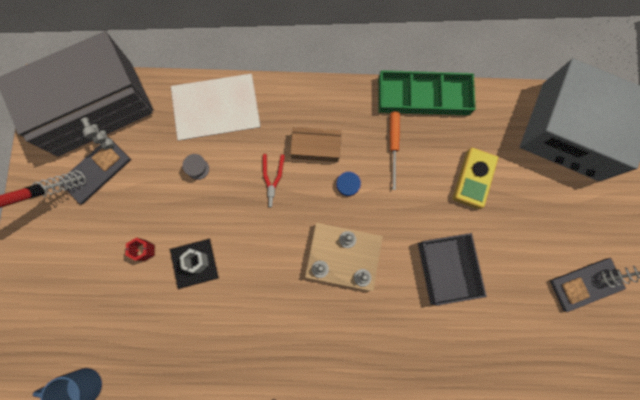

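View pics/scene0.png

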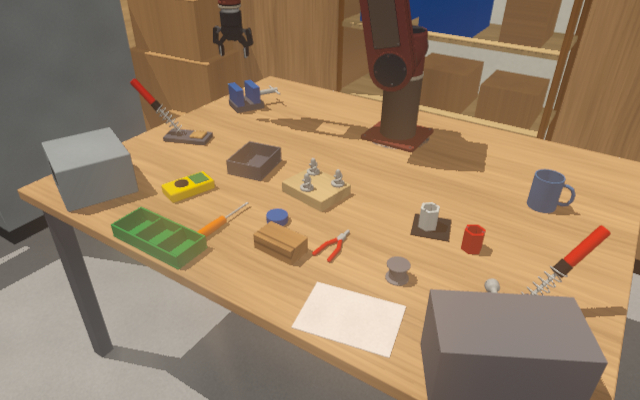

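The top view shows the aluminium nut at about (192,261) on the black pad (194,263). The rack is at (343,257), with screws at (319,268) front left, (362,277) front right and (347,239) rear. The scrap box is at (452,269). The nut has one look-alike, the red nut at (139,250) top and (473,239) scene, so I choose the grey one on the pad. The scene view agrees, with the nut at (429,217). Next is one close crop to check this.

```bash
cat > h.py <<'E'
import numpy as np, cv2
from cell import sense, viewer
def ray(n,u,v):
    m=viewer.camera_model(n); d=np.array([(u-m['cx'])/m['fx'],(v-m['cy'])/m['fy'],1.]); R=m['R']
    return -R.T@m['t'], R.T@d
def onz(n,u,v,z):
    o,d=ray(n,u,v); return o+d*(z-o[2])/d[2]
def proj(n,X):
    m=viewer.camera_model(n); c=m['R']@np.asarray(X,float)+m['t']
    return np.array([m['fx']*c[0]/c[2]+m['cx'],m['fy']*c[1]/c[2]+m['cy']])
def two(p,q):
    # nearest point of two rays, p in top, q in scene
    o1,d1=ray('top',*p); o2,d2=ray('scene',*q)
    s=np.linalg.lstsq(np.c_[d1,-d2],o2-o1,rcond=None)[0]
    a,b=o1+d1*s[0],o2+d2*s[1]; return (a+b)/2,np.linalg.norm(a-b)
def crop(im,u0,v0,u1,v1,w,h):
    return cv2.resize(im[v0:v1,u0:u1],(w,h),interpolation=cv2.INTER_CUBIC)
E
python3 - <<'E'
from h import *
t=cv2.imread("pics/top0.png"); s=cv2.imread("pics/scene0.png")
a=crop(t,165,235,225,290,400,367); b=crop(t,300,220,390,295,400,333)
c=crop(s,400,190,460,245,400,367); d=crop(s,275,150,365,215,400,289)
def pad(x): return cv2.copyMakeBorder(x,0,367-x.shape[0],0,0,cv2.BORDER_CONSTANT)
m=np.vstack([np.hstack([pad(a),pad(b)]),np.hstack([pad(c),pad(d)])])
cv2.imwrite("pics/m1.png",cv2.resize(m,(800*600//734,600)))
E
```

```text
(no output)
```

View pics/m1.png

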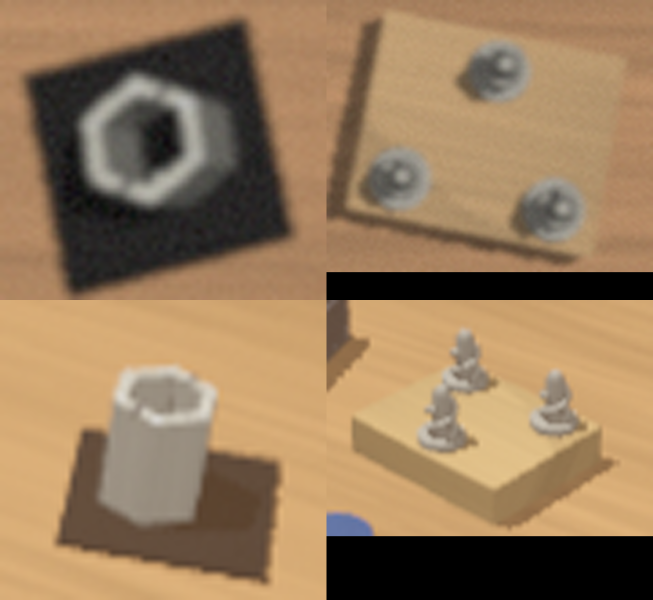

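The crop confirms the grey hexagonal nut on the pad, with dark ticks on its top face near the lower-left flat. The rack and its three screws are clear. Now I'll measure.

```bash
cat > meas.py <<'E'
from h import *
def rect(mask,n,z):
    c=max(cv2.findContours(mask.astype(np.uint8),cv2.RETR_EXTERNAL,cv2.CHAIN_APPROX_NONE)[0],key=cv2.contourArea)
    P=np.array([onz(n,*p,z)[:2] for p in c[:,0].astype(float)])
    r=cv2.minAreaRect((P*1000).astype(np.float32)); return r, c
def rim(im,n,c0,z,half=30):
    # fit centre on the bright top face of the nut, then its polar profile
    u,v=proj(n,[*c0,z]); u,v=int(u),int(v)
    return u,v
def hexfit(n,im,c,z):
    g=cv2.cvtColor(im,cv2.COLOR_BGR2GRAY).astype(np.float32)
    a=np.radians(np.arange(0,360,5)); out=[]
    for t in a:
        vals=[]
        for r in (.0185,.020,.0215):
            p=proj(n,[c[0]+r*np.cos(t),c[1]+r*np.sin(t),z]); vals.append(cv2.getRectSubPix(g,(1,1),(float(p[0]),float(p[1])))[0,0])
        out.append(np.mean(vals))
    return np.array(out)
E
python3 - <<'E'
from meas import *
t=cv2.imread("pics/top0.png"); s=cv2.imread("pics/scene0.png")
hsv=cv2.cvtColor(t,cv2.COLOR_BGR2HSV); g=cv2.cvtColor(t,cv2.COLOR_BGR2GRAY)
def win(m,u0,v0,u1,v1):
    o=np.zeros(m.shape,np.uint8); o[v0:v1,u0:u1]=m[v0:v1,u0:u1]; return o
print('table',hsv[300,250],'rack',hsv[255,330],'pad',hsv[278,190],'rim',g[255:268,178:210].max(),'scrapfloor',hsv[270,450],'shadow',hsv[285,330])
# pad + nut
m=win((hsv[:,:,2]<60)|(hsv[:,:,1]<70),160,230,228,295); r,c=rect(m,'top',.006); print('pad',r)
# nut rim
m=win((g>125)&(hsv[:,:,1]<70),165,235,225,290); r,c=rect(m,'top',.066); print('nut',r, cv2.minEnclosingCircle((np.array([onz('top',*p,.066)[:2] for p in c[:,0].astype(float)])*1000).astype(np.float32)))
cn=np.array(r[0])/1000
for n,im in(('top',t),('scene',s)): print(n,np.round(hexfit(n,im,cn,.066)).astype(int).tolist())
m=win(hsv[:,:,2]<75,410,225,495,312); r,c=rect(m,'top',.05); print('scrap',r)
for name,(u,v) in dict(L=(319,268),R=(362,277),B=(347,239)).items(): print(name,onz('top',u,v,.083))
for z in(0,.034,.083): print('rackc',onz('top',343,257,z))
E
```

```text
table [ 14 110 174] rack [ 16 101 184] pad [173  26  40] rim 178 scrapfloor [173  11  91] shadow [ 14 114 110]
pad ((480.2373962402344, 321.83636474609375), (93.67412567138672, 94.3805923461914), 16.31996726989746)
nut ((484.44873046875, 311.9591979980469), (46.919715881347656, 49.09672164916992), 47.59228515625) ((484.0345764160156, 312.4308776855469), 26.117549896240234)
top [159, 159, 160, 160, 159, 158, 157, 156, 158, 161, 161, 160, 159, 157, 153, 154, 156, 156, 156, 159, 161, 162, 162, 161, 158, 154, 154, 155, 159, 159, 149, 135, 126, 133, 149, 159, 163, 165, 166, 169, 170, 169, 168, 168, 165, 164, 165, 163, 162, 160, 161, 163, 161, 161, 160, 160, 160, 161, 163, 164, 165, 168, 167, 166, 165, 163, 160, 152, 138, 130, 137, 149]
scene [179, 175, 166, 160, 159, 161, 163, 170, 179, 179, 176, 174, 174, 175, 175, 177, 183, 191, 196, 199, 199, 199, 198, 199, 199, 198, 197, 196, 194, 184, 175, 171, 174, 185, 196, 198, 197, 199, 200, 199, 197, 196, 195, 194, 193, 194, 194, 193, 192, 195, 199, 203, 204, 204, 205, 205, 204, 204, 204, 204, 205, 204, 203, 200, 191, 187, 183, 176, 165, 151, 155, 172]
scrap ((477.57720947265625, -278.43804931640625), (143.3496551513672, 129.16868591308594), 10.317628860473633)
L [0.47257564 0.0255124  0.083     ]
R [ 0.45490993 -0.0698275   0.083     ]
B [ 0.53813842 -0.03611579  0.083     ]
rackc [ 0.50266169 -0.03448947  0.        ]
rackc [ 0.50069482 -0.03160737  0.034     ]
rackc [ 0.49786022 -0.02745374  0.083     ]
```

The ticks show at 160° and 346°, so the lug axis lies at about −17°. Next I'll refine the rack and screws.

```bash
python3 - <<'E'
from meas import *
t=cv2.imread("pics/top0.png"); s=cv2.imread("pics/scene0.png")
hs={'top':cv2.cvtColor(t,cv2.COLOR_BGR2HSV),'scene':cv2.cvtColor(s,cv2.COLOR_BGR2HSV)}
def blobs(n,c,r,z,th):
    m=np.zeros((400,640),np.uint8); u,v=c; m[v-r:v+r,u-r:u+r]=(hs[n][v-r:v+r,u-r:u+r,1]<th); 
    k,l,st,ce=cv2.connectedComponentsWithStats(m); i=1+np.argmax(st[1:,4]); return (l==i),st[i]
col={}
for name,(u,v) in dict(L=(319,268),R=(362,277),B=(347,239)).items():
    m,st=blobs('top',(u,v+1),13,0,60)
    r,c=rect(m,'top',.041); P=(np.array([onz('top',*p,.041)[:2] for p in c[:,0].astype(float)])*1000).astype(np.float32)
    e=cv2.minEnclosingCircle(P); col[name]=np.array(e[0]); print(name,st,np.round(e[0],1),round(e[1],1))
d=col['L']-col['R']; print('L-R',np.linalg.norm(d),'yaw',np.degrees(np.arctan2(-d[0],d[1])))
mid=(col['L']+col['R'])/2; f=col['B']-mid; print('depth',np.linalg.norm(f),'yaw',np.degrees(np.arctan2(f[1],f[0])))
for name,(u,v) in dict(L=(338,176),R=(313,164),B=(306,179)).items():
    m,st=blobs('scene',(u,v),13,0,55); 
    ys,xs=np.nonzero(m); top=ys.min(); print('scene',name,st,'tip px',xs[ys<=top+1].mean(),top, 'pred', np.round(proj('scene',[*col[name]/1000,.083]),1))
# rack face edges: lighter than table
m=np.zeros((400,640),np.uint8); h=hs['top']; m[215:300,296:390]=((h[:,:,2]>140))[215:300,296:390]
E
python3 - <<'E'
from h import *
import math
t=np.array([.484,.3124,.066])
for n in('top','scene'):print(n,proj(n,t))
s=sense();R=s['ee_rot'];p=s['ee_pos']
print('to nut hi',np.round(100*R.T@(np.array([.484,.3124,.15])-p),2))
E
```

```text
L [312 261  17  17 233] [471.8  21.9] 19.7
R [354 269  17  18 234] [454.9 -75.6] 19.9
B [339 231  17  17 223] [541.6 -40.1] 19.7
L-R 98.9513077822111 yaw -9.800583071439268
depth 79.41247497845495 yaw -9.608450934852057
scene L [331 170  13  17 111] tip px 337.5 170 pred [338.  168.5]
scene R [305 158  13  19 124] tip px 312.8 158 pred [313.2 157.4]
scene B [300 166  18  25 192] tip px 313.5 166 pred [306.9 172.6]
top [191.04221317 260.40364115]
scene [429.86038866 206.05134875]
to nut hi [ 55.87 -76.42   8.18]
```

Rack yaw is −9.7°. L is at (472, 22) and R at (455, −76), and both views agree. Moving over the nut.

```bash
python3 -m crank '{"translation": [[2.79,-3.82,0.41],[2.79,-3.82,0.41],[2.79,-3.82,0.41],[2.79,-3.82,0.41],[2.79,-3.82,0.41]], "twist": [0,0,0,0,0], "gripper": [0,0,0,0,0]}'
python3 -m crank '{"translation": [[2.79,-3.82,0.41],[2.79,-3.82,0.41],[2.79,-3.82,0.41],[2.79,-3.82,0.41],[2.79,-3.82,0.41]], "twist": [0,0,0,0,0], "gripper": [0,0,0,0,0]}'
python3 -m crank '{"translation": [[2.79,-3.82,0.41],[2.79,-3.82,0.41],[2.79,-3.82,0.41],[2.79,-3.82,0.41],[2.79,-3.82,0.41]], "twist": [0,0,0,0,0], "gripper": [0,0,0,0,0]}'
python3 -m crank '{"translation": [[2.79,-3.82,0.41],[2.79,-3.82,0.41],[2.79,-3.82,0.41],[2.79,-3.82,0.41],[2.79,-3.82,0.41]], "twist": [0,0,0,0,0], "gripper": [0,0,0,0,0]}'
python3 -m crank '{"translation": [[0,0,0],[0,0,0],[0,0,0],[0,0,0],[0,0,0]], "twist": [-8.5,-8.5,-8.5,-8.5,-8.5], "gripper": [0,0,0,0,0]}'
cat >> h.py <<'E'
def st(target=None):
    s=sense(); R=s['ee_rot']; p=s['ee_pos']
    print('t',round(s['time'],2),'p',np.round(p*1000,1),'yang',round(float(np.degrees(np.arctan2(R[1,1],R[0,1]))),1),'j6',round(float(np.degrees(s['joints'][5])),1),'w',round(s['grip_width']*85,1),'F',np.round(s['contact_force'],1),'T',np.round(s['ft_torque'],2))
    if target is not None: print('cm',np.round(100*R.T@(np.array(target)-p),2))
E
python3 -c "
from h import *
st([.484,.3124,.034])
print(proj('top',[.4718,.0219,.083]),proj('top',[.4549,-.0756,.083]))"
```

```text
time: 0.6
ee_pos: [0.2719, -0.3639, 0.2101]
ee_rot: [[0.947, 0.321, -0.0], [0.321, -0.947, 0.001], [0.0, -0.001, -1.0]]
contact_force: [0.7, 0.2, 0.1]
grip_width: 0.997
time: 1.1
ee_pos: [0.3423, -0.1384, 0.19]
ee_rot: [[0.947, 0.321, 0.0], [0.321, -0.947, -0.0], [0.0, 0.0, -1.0]]
contact_force: [1.6, 0.5, 0.4]
grip_width: 1.004
time: 1.6
ee_pos: [0.413, 0.0876, 0.1696]
ee_rot: [[0.947, 0.322, 0.001], [0.322, -0.947, -0.0], [0.0, 0.0, -1.0]]
contact_force: [0.7, -0.9, 0.1]
grip_width: 0.998
time: 2.1
ee_pos: [0.4834, 0.3133, 0.1486]
ee_rot: [[0.947, 0.322, -0.001], [0.322, -0.947, -0.0], [-0.001, 0.0, -1.0]]
contact_force: [0.5, -0.2, 0.6]
grip_width: 1.002
time: 2.6
ee_pos: [0.4831, 0.3112, 0.1486]
ee_rot: [[0.475, 0.88, -0.001], [0.88, -0.475, -0.001], [-0.001, -0.001, -1.0]]
contact_force: [0.0, -0.1, 0.1]
grip_width: 1.002
t 2.6 p [483.1 311.2 148.6] yang -28.4 j6 53.3 w 85.2 F [ 0.  -0.1  0.1] T [0.01 0.02 0.05]
cm [ 0.16  0.03 11.46]
[320.62587972 268.3891229 ] [364.60726323 277.05827862]
```

```bash
python3 -m crank '{"translation": [[0.16,0,0],[0,0,0],[0,0,3.8],[0,0,3.8],[0,0,3.85]], "twist": [-5.7,-5.7,0,0,0], "gripper": [0,0,0,0,0]}' >/dev/null
python3 -c "
from h import *
st([.484,.3124,.034])"
python3 -m crank '{"translation": [[0,0,0],[0,0,0],[0,0,0],[0,0,0],[0,0,0]], "twist": [0,0,0,0,0], "gripper": [1,1,1,1,1]}' >/dev/null
python3 -m crank '{"translation": [[0,0,0],[0,0,0],[0,0,0],[0,0,0],[0,0,0]], "twist": [0,0,0,0,0], "gripper": [1,1,1,1,1]}' >/dev/null
python3 - <<'E'
from h import *
st([.484,.3124,.034])
a=viewer.read_camera('top')[:,:,::-1]; b=viewer.read_camera('scene')[:,:,::-1]
cv2.imwrite('pics/g.png',np.hstack([crop(a,160,230,230,295,400,371),crop(b,395,170,465,235,400,371)]))
E
```

```text
t 3.1 p [484.3 312.7  33.7] yang -17.3 j6 42.3 w 84.9 F [-0.4  0.3 -0.1] T [ 0.01 -0.04 -0.01]
cm [-0.04 -0.02 -0.03]
t 4.1 p [486.  313.5  37.3] yang -17.3 j6 42.3 w 44.8 F [-0.7  0.2  6.6] T [ 0.01  0.25 -0.  ]
cm [-0.17 -0.16  0.32]
```

View pics/g.png

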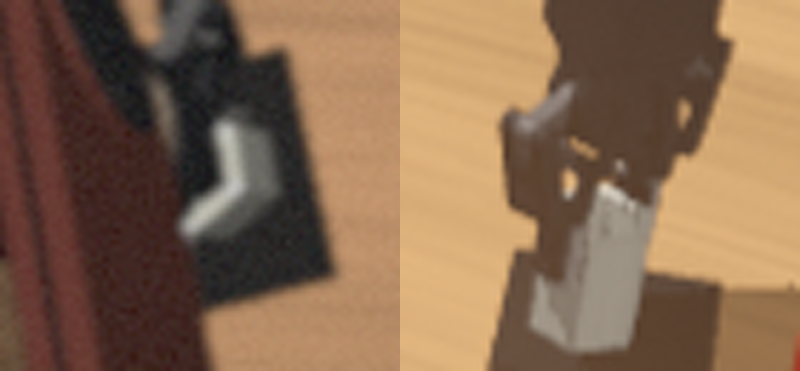

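The nut is held on its lug flats. The pads swinging down pushed the arm up about 3.5 mm. Lifting and turning.

```bash
python3 -m crank '{"translation": [[0,0,-2],[0,0,-2],[0,0,-2],[0,0,-2],[0,0,-1.8]], "twist": [0,0,-8.5,-8.5,-8.5], "gripper": [1,1,1,1,1]}' >/dev/null
python3 -m crank '{"translation": [[0,0,0],[0,0,0],[0,0,0],[0,0,0],[0,0,0]], "twist": [-8.5,-8.5,-5.1,0,0], "gripper": [1,1,1,1,1]}' >/dev/null
python3 -c "
from h import *
st([.4718,.0219,.133])"
```

```text
t 5.2 p [484.1 312.5 132.7] yang 30.1 j6 -5.1 w 44.8 F [ 0.5 -0.5 -2.3] T [-0.06 -0.03 -0.04]
cm [-2.452e+01 -1.565e+01 -2.000e-02]
```

```bash
python3 -m crank '{"translation": [[-4.09,-2.61,0],[-4.09,-2.61,0],[-4.09,-2.61,0],[-4.09,-2.61,0],[-4.09,-2.61,0]], "twist": [0,0,0,0,0], "gripper": [1,1,1,1,1]}' >/dev/null
python3 -m crank '{"translation": [[-4.09,-2.61,0],[0,0,0],[0,0,0],[0,0,0],[0,0,0]], "twist": [0,0,0,0,0], "gripper": [1,1,1,1,1]}' >/dev/null
python3 - <<'E'
from h import *
st([.4718,.0219,.133])
a=viewer.read_camera('top')[:,:,::-1]; b=viewer.read_camera('scene')[:,:,::-1]
cv2.imwrite('pics/top2.png',a); cv2.imwrite('pics/scene2.png',b)
cv2.imwrite('pics/h1.png',np.hstack([crop(a,285,215,375,290,400,333),crop(b,295,115,375,185,400,350)[:333]]))
for z in(.101,.131,.161): print(z,proj('scene',[.4718,.0219,z]))
E
```

```text
t 6.2 p [472.8  23.1 132.7] yang 30.4 j6 -37.1 w 44.5 F [-0.8 -0.7 -2.5] T [-0.    0.02  0.05]
cm [-0.05 -0.14 -0.03]
0.101 [338.14018016 163.09088714]
0.131 [338.45163679 153.87640154]
0.161 [338.77054236 144.44153792]
```

View pics/h1.png

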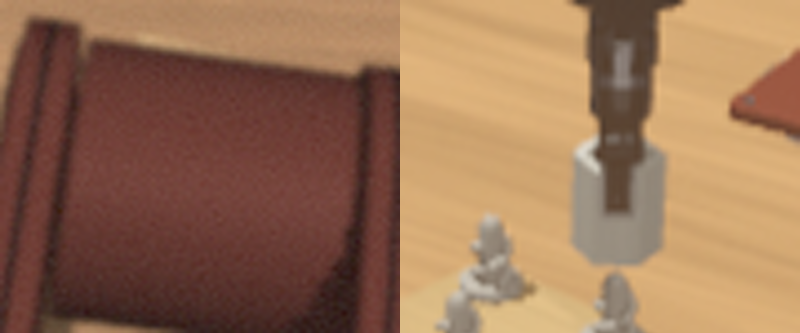

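The scene view is almost along the grip axis. The nut is centred at about 338.8 px and the tip of L at about 338.4 px. I'll check this at sub-pixel level.

```bash
cat >> h.py <<'E'
def edges(b,v,u0,u1,th):
    g=b[v,u0:u1,1].astype(float)
    print(v,[round(u0+i+(th-g[i])/(g[i+1]-g[i]),2) for i in range(len(g)-1) if (g[i]-th)*(g[i+1]-th)<0])
E
python3 - <<'E'
from h import *
b=cv2.imread('pics/scene2.png'); 
S=b.astype(int).max(2)-b.astype(int).min(2); 
for v in list(range(150,180,2)): print(v,S[v,325:352].tolist())
c=viewer.camera_model('scene'); C=-c['R'].T@c['t']; print(C)
d=(C[:2]-[.4718,.0219]); d/=np.linalg.norm(d)
for z in (.098,.101,.104): print(z,proj('scene',[.4718+.0265*d[0],.0219+.0265*d[1],z]),proj('scene',[.4718+.023*d[0],.0219+.023*d[1],z]))
E
```

```text
150 [95, 95, 95, 92, 70, 25, 25, 24, 25, 24, 25, 34, 39, 39, 40, 37, 27, 24, 25, 25, 26, 25, 39, 82, 96, 96, 96]
152 [95, 95, 95, 89, 54, 23, 25, 24, 24, 24, 25, 35, 39, 40, 40, 35, 26, 24, 25, 25, 25, 25, 38, 83, 95, 96, 95]
154 [95, 95, 95, 90, 55, 24, 24, 25, 25, 25, 26, 35, 39, 37, 40, 35, 26, 24, 25, 25, 26, 25, 40, 83, 96, 96, 95]
156 [97, 95, 96, 88, 56, 24, 24, 25, 25, 25, 26, 36, 41, 40, 41, 36, 26, 25, 24, 25, 25, 26, 46, 97, 97, 97, 96]
158 [96, 96, 95, 90, 57, 25, 24, 25, 25, 25, 25, 25, 25, 25, 26, 26, 24, 23, 23, 26, 25, 26, 45, 95, 94, 95, 95]
160 [97, 97, 97, 90, 55, 26, 26, 24, 26, 25, 24, 25, 25, 24, 25, 25, 25, 25, 25, 26, 26, 28, 53, 96, 95, 93, 94]
162 [96, 96, 95, 89, 48, 25, 25, 25, 25, 25, 24, 24, 24, 26, 25, 25, 24, 25, 25, 26, 26, 30, 58, 96, 95, 96, 96]
164 [96, 97, 97, 94, 77, 35, 26, 25, 25, 26, 25, 25, 25, 25, 25, 25, 25, 26, 25, 26, 26, 33, 65, 93, 94, 94, 95]
166 [96, 95, 97, 97, 97, 95, 79, 45, 25, 26, 25, 24, 25, 25, 25, 25, 26, 26, 29, 48, 80, 91, 96, 96, 95, 95, 96]
168 [95, 96, 96, 96, 96, 96, 95, 94, 82, 78, 78, 79, 76, 66, 76, 77, 78, 78, 88, 96, 96, 96, 97, 96, 97, 97, 98]
170 [97, 97, 97, 96, 97, 95, 96, 97, 96, 95, 92, 54, 27, 28, 46, 85, 98, 98, 99, 99, 98, 98, 98, 97, 97, 96, 97]
172 [92, 94, 95, 95, 95, 96, 96, 97, 97, 92, 61, 30, 29, 27, 27, 44, 85, 97, 96, 96, 96, 97, 97, 98, 98, 97, 99]
174 [86, 86, 88, 89, 92, 95, 95, 95, 91, 71, 53, 29, 28, 28, 28, 28, 39, 84, 95, 96, 97, 96, 97, 96, 96, 96, 97]
176 [88, 87, 86, 86, 86, 86, 88, 88, 78, 31, 31, 28, 28, 28, 28, 28, 29, 59, 96, 96, 96, 96, 96, 96, 98, 97, 97]
178 [87, 86, 88, 88, 87, 85, 86, 85, 85, 81, 48, 29, 28, 29, 29, 26, 44, 91, 95, 96, 96, 97, 95, 96, 96, 96, 97]
[1.53830321 0.63526744 0.77907778]
0.098 [337.95684534 168.51487218] [337.97727941 167.91032726]
0.101 [337.98790555 167.59595162] [338.00829788 166.99264175]
0.104 [338.01903957 166.67484749] [338.0393899  166.07278023]
```

Run:
```python
from h import *
b=cv2.imread('pics/scene0.png').astype(int); S=b.max(2)-b.min(2)
a=np.radians(13); 
for z in(.003,.006): print(proj('scene',[.484+.02656*np.cos(a),.3124+.02656*np.sin(a),z]))
print(proj('scene',[.484,.3124,.066]))
for v in range(204,238,2): print(v,b[v,415:445,0].tolist())
```

```text
[425.16105086 230.84169537]
[425.30467849 229.93970466]
[429.86038866 206.05134875]
204 [117, 117, 119, 119, 119, 120, 137, 184, 195, 183, 155, 147, 147, 146, 144, 135, 134, 153, 169, 168, 148, 137, 129, 118, 117, 118, 117, 116, 117, 116]
206 [116, 117, 117, 117, 117, 129, 174, 195, 179, 131, 127, 128, 128, 127, 127, 127, 126, 132, 132, 134, 143, 163, 183, 192, 169, 118, 118, 117, 115, 115]
208 [118, 116, 116, 117, 118, 129, 172, 199, 184, 159, 136, 126, 128, 127, 128, 123, 112, 132, 133, 131, 131, 149, 192, 191, 152, 116, 119, 119, 119, 119]
210 [116, 115, 116, 116, 117, 123, 131, 133, 139, 133, 135, 183, 176, 147, 128, 131, 129, 154, 156, 157, 169, 186, 201, 179, 125, 118, 119, 116, 115, 115]
212 [114, 114, 115, 114, 118, 127, 131, 131, 131, 130, 131, 135, 159, 189, 187, 171, 167, 167, 165, 157, 155, 146, 144, 134, 116, 115, 116, 117, 119, 119]
214 [65, 63, 65, 68, 93, 129, 130, 131, 132, 133, 131, 131, 130, 129, 126, 127, 128, 127, 128, 128, 127, 126, 123, 114, 115, 116, 117, 117, 116, 116]
216 [61, 61, 61, 63, 91, 130, 132, 132, 131, 133, 131, 131, 131, 129, 126, 128, 127, 127, 1
[... 723 characters left out ...]
 126, 124, 117, 75, 48, 48, 47, 48, 46, 46, 48, 48]
228 [61, 61, 60, 61, 67, 92, 107, 124, 130, 129, 127, 126, 126, 126, 125, 125, 127, 127, 125, 122, 104, 53, 48, 48, 47, 49, 49, 48, 48, 48]
230 [60, 60, 61, 59, 62, 61, 61, 62, 75, 101, 112, 116, 114, 105, 105, 104, 99, 98, 93, 90, 72, 48, 48, 48, 48, 48, 47, 47, 48, 49]
232 [59, 60, 60, 60, 59, 61, 61, 61, 60, 61, 60, 61, 60, 61, 60, 55, 60, 54, 56, 55, 56, 55, 55, 56, 56, 55, 55, 56, 54, 56]
234 [58, 59, 62, 60, 59, 60, 60, 60, 62, 61, 60, 60, 61, 61, 60, 60, 61, 60, 60, 60, 61, 60, 60, 60, 60, 60, 60, 61, 58, 59]
236 [101, 101, 99, 85, 79, 56, 54, 56, 52, 55, 56, 57, 58, 58, 60, 61, 60, 61, 60, 60, 61, 61, 61, 59, 60, 60, 60, 60, 58, 58]
```

The nut sits at about TCP −32 mm, so the lugs are at TCP −22 mm and the start height is TCP 84 mm. Lowering over screw L.

```bash
python3 -m crank '{"translation": [[0,-0.12,0],[0,0,1],[0,0,1],[0,0,1],[0,0,0.5]], "twist": [0,0,0,0,0], "gripper": [1,1,1,1,1]}' >/dev/null
python3 -c "
from h import *
st([.4718,.0219,.084])"
python3 -m crank '{"translation": [[0,0,0.5],[0,0,0.5],[0,0,0.35],[0,0,0],[0,0,0]], "twist": [0,0,0,0,0], "gripper": [1,1,1,1,1]}' >/dev/null
python3 -c "
from h import *
st([.4718,.0219,.084])"
```

```text
t 6.8 p [470.6  21.3  95.9] yang 30.3 j6 -37.3 w 44.8 F [-1.2  0.4 -2.9] T [ 0.02  0.06 -0.04]
cm [-0.02  0.14  1.19]
t 7.3 p [471.9  21.1  84.4] yang 30.3 j6 -37.3 w 45.2 F [-0.   0.1 -3.2] T [0.02 0.   0.04]
cm [0.07 0.03 0.04]
```

```bash
for i in 1; do python3 -m crank '{"translation": [[0,0,0.071],[0,0,0.071],[0,0,0.071],[0,0,0.071],[0,0,0.071]], "twist": [8,8,8,8,8], "gripper": [1,1,1,1,1]}' >/dev/null; done
python3 -c "
from h import *
st([.4718,.0219,.084])"
python3 -m crank '{"translation": [[0,0,0.036],[0,0,0.036],[0,0,0.036],[0,0,0.036],[0,0,0.036]], "twist": [4,4,4,4,4], "gripper": [1,1,1,1,1]}' >/dev/null
python3 -c "
from h import *
st([.4718,.0219,.084])"
```

```text
t 7.8 p [472.1  21.1  81.2] yang -10.0 j6 3.0 w 45.1 F [-0.1 -0.  -3.5] T [ 0.08  0.08 -0.01]
cm [ 0.07 -0.05 -0.28]
t 8.3 p [472.   21.2  79.4] yang -29.9 j6 22.9 w 44.7 F [-0.3 -0.2 -3.1] T [ 0.07  0.08 -0.01]
cm [ 0.05 -0.05 -0.46]
```

```bash
python3 -m crank '{"translation": [[0,0,0.036],[0,0,0.036],[0,0,0.036],[0,0,0.036],[0,0,0.036]], "twist": [4,4,4,4,4], "gripper": [1,1,1,1,1]}' >/dev/null
python3 -c "
from h import *
st()"
python3 -m crank '{"translation": [[0,0,0.036],[0,0,0.036],[0,0,0.036],[0,0,0.036],[0,0,0.036]], "twist": [4,4,4,4,4], "gripper": [1,1,1,1,1]}' >/dev/null
python3 -c "
from h import *
st()"
```

```text
t 8.8 p [472.2  21.1  77.7] yang -49.9 j6 42.9 w 45.0 F [ 0.5  0.4 -3.2] T [0.02 0.01 0.01]
t 9.3 p [471.1  20.7  76.9] yang -69.8 j6 62.8 w 44.6 F [-11.2  -1.7  16.6] T [-0.37  2.28  0.84]
```

Resistance starts between 80° and 100° (Fz +20 N, torque 0.84 N·m). Looking at it before going on.

Run:
```python
from h import *
b=viewer.read_camera('scene')[:,:,::-1]; cv2.imwrite('pics/scene3.png',b)
cv2.imwrite('pics/h2.png',crop(b,300,130,375,195,750,650)[:600])
d=np.array([1.538-.472,.635-.021]);d/=np.linalg.norm(d)
for z in(.041,.0445): print(z,proj('scene',[.472+.0265*d[0],.021+.0265*d[1],z]),proj('scene',[.472+.020*d[0],.021+.020*d[1],z]))
st()
```

```text
0.041 [337.08586115 185.51050918] [337.12480712 184.34923387]
0.0445 [337.12011993 184.48508105] [337.15898654 183.32618674]
t 9.35 p [471.   20.6  76.9] yang -70.0 j6 63.0 w 44.7 F [-10.1  -2.6  12.3] T [-0.64  1.82 -0.08]
```

View pics/h2.png

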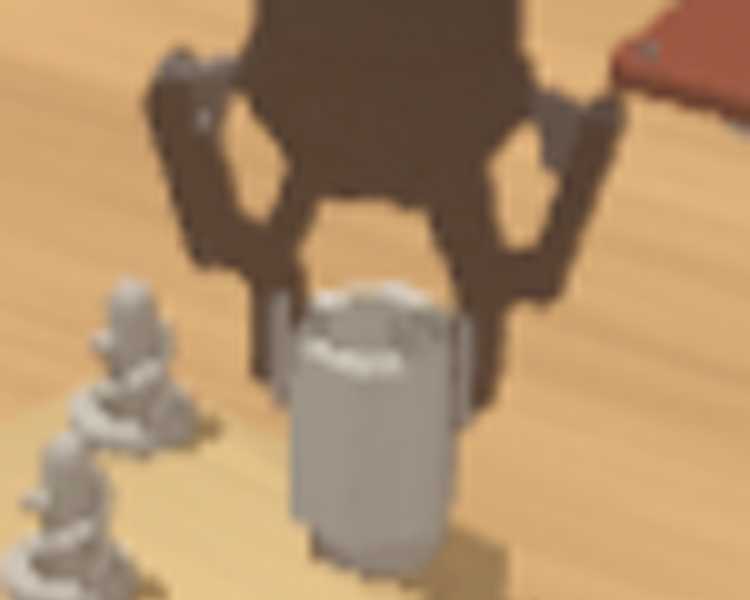

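The lower rim looks close to the collar. Continuing gently.

```bash
python3 -m crank '{"translation": [[0,0,0],[0,0,0],[0,0,0],[0,0,0.018],[0,0,0.018]], "twist": [0,0,0,2,2], "gripper": [1,1,1,1,1]}' >/dev/null
python3 -c "
from h import *
st()"
python3 -m crank '{"translation": [[0,0,0.018],[0,0,0.018],[0,0,0.018],[0,0,0],[0,0,0]], "twist": [2,2,2,0,0], "gripper": [1,1,1,1,1]}' >/dev/null
python3 -c "
from h import *
st()"
```

```text
t 9.85 p [471.2  20.9  77. ] yang -73.7 j6 66.7 w 45.0 F [-11.6  -0.1  18.4] T [-0.09  2.27  0.68]
t 10.35 p [470.2  21.2  77. ] yang -79.7 j6 72.7 w 44.7 F [-17.8   0.   24.2] T [0.28 3.27 0.09]
```

Run:
```python
from h import *
for zt in(.041,.045,.101,.105):
    print(zt,[ (a,np.round(proj('scene',[.471+.02656*np.cos(np.radians(a)),.0207+.02656*np.sin(np.radians(a)),zt]),1).tolist()) for a in(-40,20,80)])
b=cv2.imread('pics/scene3.png')
for v in range(176,191): print(v,b[v,326:348,0].tolist())
```

```text
0.041 [(-40, [328.8, 182.0]), (20, [335.6, 185.2]), (80, [344.2, 183.9])]
0.045 [(-40, [328.8, 180.8]), (20, [335.6, 184.0]), (80, [344.2, 182.7])]
0.101 [(-40, [329.2, 164.1]), (20, [336.2, 167.3]), (80, [344.9, 166.0])]
0.105 [(-40, [329.2, 162.9]), (20, [336.2, 166.0]), (80, [345.0, 164.7])]
176 [135, 132, 130, 133, 134, 133, 134, 134, 132, 132, 131, 131, 131, 130, 132, 132, 130, 127, 118, 110, 118, 118]
177 [138, 137, 134, 133, 134, 133, 134, 133, 133, 131, 131, 131, 131, 131, 133, 131, 130, 127, 118, 112, 117, 118]
178 [136, 138, 137, 132, 134, 132, 133, 134, 132, 130, 131, 131, 131, 130, 132, 132, 129, 128, 117, 112, 117, 118]
179 [135, 135, 135, 133, 134, 133, 134, 134, 131, 127, 131, 131, 130, 130, 132, 131, 129, 127, 117, 113, 117, 117]
180 [137, 136, 135, 133, 133, 132, 133, 134, 131, 130, 131, 131, 130, 129, 132, 131, 130, 126, 117, 114, 117, 117]
181 [138, 138, 137, 133, 133, 132, 134, 133, 132, 131, 130, 131, 130, 130, 131, 131, 129, 125, 113, 111, 116, 117]
182 [138, 138, 137, 136, 133, 127, 133, 133, 132, 131, 130, 130, 131, 130, 132, 130, 128, 125, 106, 97, 105, 113]

[... 168 characters left out ...]
, 125, 123, 120, 121, 119, 119, 111, 88, 83, 84, 85]
185 [139, 139, 138, 137, 130, 88, 96, 104, 113, 121, 119, 119, 118, 118, 117, 115, 113, 98, 86, 85, 85, 84]
186 [140, 141, 139, 139, 135, 120, 121, 112, 104, 114, 114, 116, 119, 118, 117, 109, 101, 85, 84, 84, 85, 84]
187 [139, 140, 141, 140, 140, 139, 137, 131, 125, 122, 98, 100, 100, 99, 97, 93, 86, 80, 81, 83, 84, 85]
188 [138, 139, 140, 140, 140, 140, 140, 139, 137, 132, 115, 113, 114, 109, 80, 81, 82, 82, 80, 81, 84, 84]
189 [140, 139, 139, 139, 140, 139, 141, 139, 140, 137, 133, 129, 128, 126, 112, 110, 95, 81, 80, 83, 84, 84]
190 [143, 141, 139, 139, 139, 139, 140, 141, 141, 139, 136, 132, 129, 126, 114, 104, 91, 80, 79, 83, 83, 84]
```

The nut has turned with the tool, but its height is stuck at 77 mm, which is 2/3 of the travel. A sideways force is building, which looks like one lug catching. I'll confirm by relieving the downward push and turning a little more.

```bash
python3 -m crank '{"translation": [[0,0,-0.1],[0,0,-0.05],[0,0,0],[0,0,0],[0,0,0]], "twist": [0,0,0,0,0], "gripper": [1,1,1,1,1]}' >/dev/null
python3 -c "
from h import *
st()"
python3 -m crank '{"translation": [[0,0,0],[0,0,0],[0,0,0],[0,0,0],[0,0,0]], "twist": [2,2,2,0,0], "gripper": [1,1,1,1,1]}' >/dev/null
python3 -c "
from h import *
st()"
```

```text
t 10.85 p [470.   21.2  77.1] yang -79.7 j6 72.7 w 44.6 F [-12.2   0.4  13.1] T [-0.02  2.32  0.1 ]
t 11.35 p [469.5  22.   77.4] yang -85.7 j6 78.7 w 45.0 F [-15.3   3.   18.3] T [0.78 2.96 0.04]
```

Turning still pushes the nut up and sideways, well short of the collar, so screw L catches at 2/3. I'll turn back now and use screw R as the comparison.

```bash
python3 -m crank '{"translation": [[0,0,0],[0,0,0],[0,0,-0.06],[0,0,-0.07],[0,0,-0.07]], "twist": [-8,-8,-8,-8,-8], "gripper": [1,1,1,1,1]}' >/dev/null
python3 -c "
from h import *
st()"
python3 -m crank '{"translation": [[0,0,-0.071],[0,0,-0.071],[0,0,-0.071],[0,0,-0.071],[0,0,-0.071]], "twist": [-8,-8,-8,-8,-8], "gripper": [1,1,1,1,1]}' >/dev/null
python3 -c "
from h import *
st()"
python3 -m crank '{"translation": [[0,0,-0.071],[0,0,-0.071],[0,0,-0.071],[0,0,-0.071],[0,0,-0.036]], "twist": [-8,-8,-8,-8,-4], "gripper": [1,1,1,1,1]}' >/dev/null
python3 -c "
from h import *
st()"
```

```text
t 11.85 p [472.3  21.1  78.6] yang -45.4 j6 38.4 w 45.0 F [-0.6 -0.3 -3.2] T [ 0.   -0.05  0.05]
t 12.35 p [472.1  21.1  82. ] yang -5.4 j6 -1.6 w 45.2 F [ 0.4 -0.1 -3.3] T [ 0.01  0.03 -0.06]
t 12.85 p [472.2  21.1  85.3] yang 30.6 j6 -37.6 w 44.9 F [ 0.3  0.  -3.5] T [-0.05 -0.04  0.05]
```

```bash
python3 -m crank '{"translation": [[0,0,-1],[0,0,-1],[0,0,-1],[0,0,-1],[0,0,-0.8]], "twist": [0,0,0,0,0], "gripper": [1,1,1,1,1]}' >/dev/null
python3 - <<'E'
from h import *
st([.4549,-.0756,.133])
E
```

```text
t 13.35 p [472.3  21.1 134.2] yang 30.3 j6 -37.3 w 44.6 F [-0.   0.4 -2.9] T [-0.01  0.   -0.03]
cm [-7.48 -6.38  0.12]
```

```bash
python3 -m crank '{"translation": [[-3.74,-3.19,0],[-3.74,-3.19,0.1],[0,0,0],[0,0,0],[0,0,0]], "twist": [0,0,0,0,0], "gripper": [1,1,1,1,1]}' >/dev/null
python3 - <<'E'
from h import *
st([.4549,-.0756,.133])
b=viewer.read_camera('scene')[:,:,::-1]; cv2.imwrite('pics/scene4.png',b)
cv2.imwrite('pics/h3.png',crop(b,285,105,360,190,600,600))
S=b.astype(int).max(2)-b.astype(int).min(2)
for v in (146,150,158,160,162): print(v,300,S[v,300:327].tolist())
for n,q in dict(R=[.4549,-.0756],L=[.4718,.0219]).items(): print(n,proj('scene',[*q,.083]),proj('scene',[*q,.131]))
E
```

```text
t 13.85 p [454.4 -75.  131.9] yang 30.3 j6 -49.5 w 44.8 F [ 0.   0.5 -3.7] T [ 0.03  0.   -0.02]
cm [-0.07  0.01 -0.11]
146 300 [94, 95, 95, 91, 68, 24, 23, 23, 23, 24, 28, 29, 29, 30, 28, 24, 26, 25, 25, 25, 24, 33, 69, 95, 95, 93, 94]
150 300 [96, 95, 94, 91, 69, 25, 24, 25, 23, 24, 24, 25, 25, 24, 25, 24, 25, 25, 25, 26, 25, 34, 69, 93, 94, 94, 95]
158 300 [98, 97, 96, 96, 97, 97, 96, 97, 97, 97, 96, 84, 49, 55, 64, 95, 96, 97, 96, 96, 95, 95, 97, 95, 96, 96, 96]
160 300 [95, 95, 96, 96, 97, 97, 97, 96, 96, 94, 78, 29, 27, 26, 28, 56, 96, 97, 97, 96, 96, 97, 95, 97, 95, 96, 96]
162 300 [97, 97, 97, 96, 97, 97, 95, 96, 97, 95, 76, 29, 28, 28, 28, 32, 52, 85, 97, 98, 96, 97, 97, 97, 96, 97, 96]
R [313.15982347 157.42631666] [313.18483485 143.15435188]
L [337.95677386 168.51698677] [338.45163679 153.87640154]
```

View pics/h3.png

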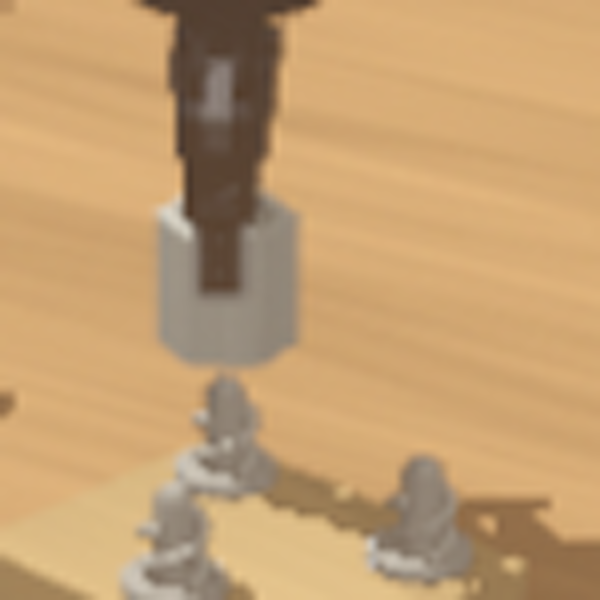

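The picture shows the nut (313.0 px) lined up with the tip of R (312.8 px), and L still stands in its slot. Lowering onto R.

```bash
python3 -m crank '{"translation": [[0,0,1],[0,0,1],[0,0,1],[0,0,0.5],[0,0,0.5]], "twist": [0,0,0,0,0], "gripper": [1,1,1,1,1]}' >/dev/null
python3 -m crank '{"translation": [[0,0,0.5],[0,0,0.25],[0,0,0],[0,0,0],[0,0,0]], "twist": [0,0,0,0,0], "gripper": [1,1,1,1,1]}' >/dev/null
python3 -c "
from h import *
st([.4549,-.0756,.084])"
python3 -m crank '{"translation": [[0,0,0.071],[0,0,0.071],[0,0,0.071],[0,0,0.071],[0,0,0.071]], "twist": [8,8,8,8,8], "gripper": [1,1,1,1,1]}' >/dev/null
python3 -c "
from h import *
st()"
python3 -m crank '{"translation": [[0,0,0.053],[0,0,0.053],[0,0,0.053],[0,0,0.053],[0,0,0.053]], "twist": [6,6,6,6,6], "gripper": [1,1,1,1,1]}' >/dev/null
python3 -c "
from h import *
st()"
```

```text
t 14.9 p [454.7 -75.7  84.6] yang 30.3 j6 -49.6 w 44.7 F [ 0.1  0.6 -3.3] T [-0.01 -0.02 -0.04]
cm [0.   0.02 0.06]
t 15.4 p [454.7 -75.7  81. ] yang -10.1 j6 -9.2 w 45.3 F [ 0.   0.4 -3.4] T [ 0.   -0.04  0.01]
t 15.9 p [454.7 -75.7  78.4] yang -40.0 j6 20.7 w 44.8 F [ 0.6 -0.5 -3.1] T [-0.05  0.01  0.02]
```

```bash
python3 -m crank '{"translation": [[0,0,0.036],[0,0,0.036],[0,0,0.036],[0,0,0.036],[0,0,0.036]], "twist": [4,4,4,4,4], "gripper": [1,1,1,1,1]}' >/dev/null
python3 -c "
from h import *
st()"
python3 -m crank '{"translation": [[0,0,0.036],[0,0,0.036],[0,0,0.036],[0,0,0],[0,0,0]], "twist": [4,4,4,0,0], "gripper": [1,1,1,1,1]}' >/dev/null
python3 -c "
from h import *
st()"
```

```text
t 16.4 p [454.7 -75.7  76.6] yang -59.9 j6 40.6 w 44.9 F [ 0.4 -0.2 -2.7] T [-0.06  0.   -0.02]
t 16.9 p [454.6 -75.7  75.4] yang -71.6 j6 52.3 w 44.7 F [-0.6 -0.1 -3.1] T [0.02 0.02 0.01]
```

R is free at 102°, where L had already stopped. Going on to the collar.

```bash
python3 -m crank '{"translation": [[0,0,0.036],[0,0,0.036],[0,0,0.036],[0,0,0.036],[0,0,0]], "twist": [4,4,4,4,0], "gripper": [1,1,1,1,1]}' >/dev/null
python3 -c "
from h import *
st()"
python3 -m crank '{"translation": [[0,0,0.036],[0,0,0.036],[0,0,0],[0,0,0],[0,0,0]], "twist": [4,4,0,0,0], "gripper": [1,1,1,1,1]}' >/dev/null
python3 -c "
from h import *
st()"
```

```text
t 17.4 p [454.4 -75.6  73.8] yang -87.7 j6 68.4 w 45.1 F [ 0.2  0.3 -3.2] T [ 0.03  0.   -0.  ]
t 17.9 p [454.4 -75.6  73. ] yang -95.6 j6 76.3 w 44.7 F [ 0.9  0.  -3.3] T [-0.   -0.05 -0.02]
```

```bash
python3 -m crank '{"translation": [[0,0,0.036],[0,0,0.036],[0,0,0],[0,0,0],[0,0,0]], "twist": [4,4,0,0,0], "gripper": [1,1,1,1,1]}' >/dev/null
python3 -c "
from h import *
st()"
python3 -m crank '{"translation": [[0,0,0.036],[0,0,0.036],[0,0,0],[0,0,0],[0,0,0]], "twist": [4,4,0,0,0], "gripper": [1,1,1,1,1]}' >/dev/null
python3 -c "
from h import *
st()"
```

```text
t 18.4 p [454.4 -75.6  72.3] yang -103.6 j6 84.3 w 44.8 F [-0.6 -1.1 -2.6] T [-0.02 -0.07  0.03]
t 18.9 p [455.1 -75.9  72.2] yang -111.6 j6 92.3 w 44.8 F [ 0.1 -1.1  4.1] T [-0.15  0.01 -0.01]
```

Collar contact: Fz rose by 7 N at 72.2 mm with no torque. I'll seat it with a touch more, then turn back.

```bash
python3 -m crank '{"translation": [[0,0,0.036],[0,0,0.036],[0,0,0],[0,0,0],[0,0,0]], "twist": [3,3,0,0,0], "gripper": [1,1,1,1,1]}' >/dev/null
python3 -c "
from h import *
st()"
python3 -m crank '{"translation": [[0,0,-0.07],[0,0,-0.06],[0,0,-0.07],[0,0,-0.07],[0,0,-0.071]], "twist": [-8,-8,-8,-8,-8], "gripper": [1,1,1,1,1]}' >/dev/null
python3 -c "
from h import *
st()"
python3 -m crank '{"translation": [[0,0,-0.071],[0,0,-0.071],[0,0,-0.071],[0,0,-0.071],[0,0,-0.071]], "twist": [-8,-8,-8,-8,-8], "gripper": [1,1,1,1,1]}' >/dev/null
python3 -m crank '{"translation": [[0,0,-0.071],[0,0,-0.071],[0,0,-0.071],[0,0,-0.071],[0,0,-0.071]], "twist": [-8,-8,-8,-8,-8], "gripper": [1,1,1,1,1]}' >/dev/null
python3 -c "
from h import *
st()"
python3 -m crank '{"translation": [[0,0,-0.071],[0,0,-0.071],[0,0,-0.071],[0,0,0],[0,0,0]], "twist": [-8,-8,-8,-4,0], "gripper": [1,1,1,1,1]}' >/dev/null
python3 -c "
from h import *
st()"
```

```text
t 19.4 p [455.3 -76.1  72.2] yang -117.6 j6 98.4 w 45.1 F [-2.1  0.6  8.9] T [-0.11  0.46 -0.1 ]
t 19.9 p [453.5 -75.2  73.4] yang -77.3 j6 58.0 w 44.4 F [-0.5 -0.2 -2.4] T [-0.05 -0.04  0.02]
t 20.9 p [453.5 -75.2  80.5] yang 2.7 j6 -22.0 w 44.7 F [-0.1 -0.6 -3.4] T [ 0.02  0.   -0.04]
t 21.4 p [453.6 -75.3  82.7] yang 30.4 j6 -49.6 w 45.0 F [-0.6  0.4 -3.4] T [-0.   -0.01 -0.02]
```

Back at the start angle and free. Lift, then to the pad.

```bash
python3 -m crank '{"translation": [[0,0,-1],[0,0,-1],[0,0,-1],[0,0,-1.5],[0,0,-1.5]], "twist": [0,0,0,0,0], "gripper": [1,1,1,1,1]}' >/dev/null
python3 - <<'E'
from h import *
st([.4802,.3218,.142])
t=viewer.read_camera('top')[:,:,::-1]; cv2.imwrite('pics/top5.png',t)
hsv=cv2.cvtColor(t,cv2.COLOR_BGR2HSV); m=np.zeros((400,640),np.uint8); m[230:295,160:228]=(hsv[230:295,160:228,2]<70)*1
c=max(cv2.findContours(m,cv2.RETR_EXTERNAL,cv2.CHAIN_APPROX_NONE)[0],key=cv2.contourArea)
P=(np.array([onz('top',*p,.006)[:2] for p in c[:,0].astype(float)])*1000).astype(np.float32); print(cv2.minAreaRect(P))
M=cv2.moments(m,True); print(onz('top',M['m10']/M['m00'],M['m01']/M['m00'],.006))
E
```

```text
t 21.9 p [454.6 -75.7 144.9] yang 30.2 j6 -49.5 w 44.7 F [-0.  -0.5 -4.4] T [-0.07  0.04 -0.01]
cm [33.04 22.23  0.29]
((479.960693359375, 321.8761901855469), (94.05164337158203, 94.50596618652344), 15.873641014099121)
[0.47942902 0.32186441 0.006     ]
```

```bash
python3 -m crank '{"translation": [[3.67,2.47,0],[3.67,2.47,0],[3.67,2.47,0],[3.67,2.47,0],[3.67,2.47,0]], "twist": [0,0,0,0,0], "gripper": [1,1,1,1,1]}' >/dev/null
python3 -m crank '{"translation": [[3.67,2.47,0],[3.67,2.47,0],[3.67,2.47,0],[3.67,2.47,0],[0,0,1]], "twist": [0,0,0,0,0], "gripper": [1,1,1,1,1]}' >/dev/null
python3 -m crank '{"translation": [[0,0,3],[0,0,3],[0,0,2],[0,0,0.7],[0,0,0]], "twist": [0,0,0,0,0], "gripper": [1,1,1,1,1]}' >/dev/null
python3 - <<'E'
from h import *
st([.480,.3218,.0372])
E
```

```text
t 23.45 p [479.1 321.   45.5] yang 30.3 j6 -4.3 w 44.7 F [ 0.4 -0.5 -4. ] T [ 0.   -0.01 -0.  ]
cm [0.03 0.12 0.82]
```

```bash
python3 -m crank '{"translation": [[0,0.1,0.4],[0,0,0.3],[0,0,0.1],[0,0,0],[0,0,0]], "twist": [0,0,0,0,0], "gripper": [1,1,1,1,1]}' >/dev/null
python3 - <<'E'
from h import *
st([.480,.3218,.0372])
E
```

```text
t 23.95 p [480.9 322.3  38.8] yang 30.3 j6 -4.2 w 44.9 F [-0.6 -0.1 -3.5] T [ 0.02 -0.02 -0.01]
cm [-0.   -0.1   0.16]
```

```bash
python3 -m crank '{"translation": [[0,0,0.1],[0,0,0.05],[0,0,0.05],[0,0,0],[0,0,0]], "twist": [0,0,0,0,0], "gripper": [1,1,1,1,1]}' >/dev/null
python3 - <<'E'
from h import *
st([.480,.3218,.0372])
E
```

```text
t 24.45 p [480.9 322.3  37.3] yang 30.3 j6 -4.3 w 45.2 F [-3.5 -2.4  5.4] T [-0.33  0.57 -0.05]
cm [-0.   -0.1   0.01]
```

On the pad. Releasing, withdrawing upward and checking.

```bash
python3 -m crank '{"translation": [[0,0,0],[0,0,0],[0,0,0],[0,0,0],[0,0,0]], "twist": [0,0,0,0,0], "gripper": [0,0,0,0,0]}' >/dev/null
python3 -m crank '{"translation": [[0,0,0],[0,0,-1],[0,0,-3],[0,0,-4],[0,0,-3.5]], "twist": [0,0,0,0,0], "gripper": [0,0,0,0,0]}' >/dev/null
python3 - <<'E'
from h import *
st([.4718,.0219,.150])
E
```

```text
t 25.45 p [480.8 322.3 153.7] yang 30.3 j6 -4.2 w 84.8 F [ 0.9  0.2 -0.9] T [-0.04 -0.04  0.07]
cm [-25.49 -15.92   0.36]
```

```bash
python3 -m crank '{"translation": [[-3.64,-2.274,0],[-3.64,-2.274,0],[-3.64,-2.274,0],[-3.64,-2.274,0],[-3.64,-2.274,0]], "twist": [0,0,0,0,0], "gripper": [0,0,0,0,0]}' >/dev/null
python3 -m crank '{"translation": [[-3.64,-2.274,0],[-3.64,-2.274,0],[0,0,0.4],[0,0,0],[0,0,0]], "twist": [0,0,0,0,0], "gripper": [0,0,0,0,0]}' >/dev/null
python3 - <<'E'
from h import *
st([.4718,.0219,.046])
t=viewer.read_camera('top')[:,:,::-1]; b=viewer.read_camera('scene')[:,:,::-1]
cv2.imwrite('pics/v.png',np.vstack([np.hstack([crop(t,160,230,230,290,350,300),crop(b,395,180,465,240,350,300)]),crop(b,265,120,405,240,350,300).repeat(1,1) if 0 else np.hstack([crop(b,290,130,360,190,350,300),crop(t,285,215,390,305,350,300)])]))
E
```

```text
t 26.45 p [471.7  22.6 147.7] yang 30.3 j6 -37.2 w 84.8 F [ 0.6  0.1 -0.3] T [ 0.03  0.01 -0.08]
cm [-0.07 -0.03 10.17]
```

View pics/v.png

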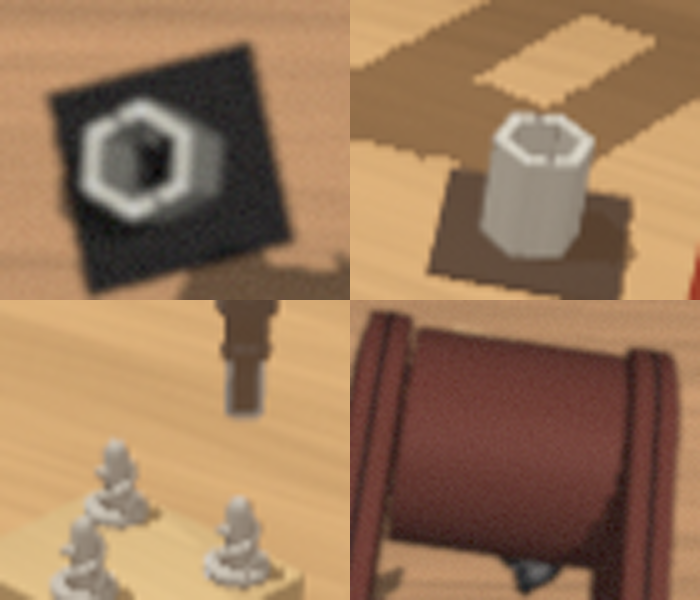

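The nut stands upright at about the middle of the pad, with the pad centre at (194,264) and the nut base at the same spot. The fingers are lined up over screw L. Descending to grip it.

```bash
python3 -m crank '{"translation": [[0,0,3],[0,0,3],[0,0,2.5],[0,0,1.2],[0,0,0.45]], "twist": [0,0,0,0,0], "gripper": [0,0,0,0,0]}' >/dev/null
python3 -c "
from h import *
st([.4718,.0219,.046])"
python3 -m crank '{"translation": [[0,0,0],[0,0,0],[0,0,0],[0,0,0],[0,0,0]], "twist": [0,0,0,0,0], "gripper": [1,1,1,1,1]}' >/dev/null
python3 -m crank '{"translation": [[0,0,0],[0,0,0],[0,0,0],[0,0,0],[0,0,0]], "twist": [0,0,0,0,0], "gripper": [1,1,1,1,1]}' >/dev/null
python3 -c "
from h import *
st([.4718,.0219,.046])"
```

```text
t 27.05 p [470.8  22.9  44.8] yang 30.4 j6 -37.2 w 84.6 F [ 0.1  0.6 -0.2] T [ 0.01 -0.01  0.04]
cm [-0.14  0.04 -0.12]
t 28.05 p [472.9  21.9  47.3] yang 30.3 j6 -37.2 w 23.4 F [-1.3 -0.   5.9] T [ 0.2  0.1 -0. ]
cm [ 0.06 -0.09  0.13]
```

```bash
python3 -m crank '{"translation": [[0,0,-0.5],[0,0,-0.7],[0,0,-1],[0,0,-1],[0,0,-1]], "twist": [0,0,0,0,0], "gripper": [1,1,1,1,1]}' >/dev/null
python3 -c "
from h import *
st()"
python3 -m crank '{"translation": [[0,0,-1.5],[0,0,-1.5],[0,0,-2],[0,0,-2],[0,0,-1]], "twist": [0,0,0,0,0], "gripper": [1,1,1,1,1]}' >/dev/null
python3 - <<'E'
from h import *
st([.4776,-.2784,.160])
b=viewer.read_camera('scene')[:,:,::-1]
cv2.imwrite('pics/w.png',np.hstack([crop(b,280,110,370,200,400,400),crop(b,220,135,290,190,400,314).copy() if 0 else cv2.copyMakeBorder(crop(b,220,135,290,190,400,314),0,86,0,0,0)]))
E
```

```text
t 28.55 p [471.7  21.8  89. ] yang 30.3 j6 -37.2 w 23.1 F [-0.6  0.4 -2.5] T [-0.02  0.04  0.02]
t 29.05 p [472.7  21.7 170.5] yang 30.3 j6 -37.2 w 23.2 F [ 1.5  0.8 -2.2] T [ 0.   -0.05  0.03]
cm [-26.16 -14.71   1.07]
```

View pics/w.png

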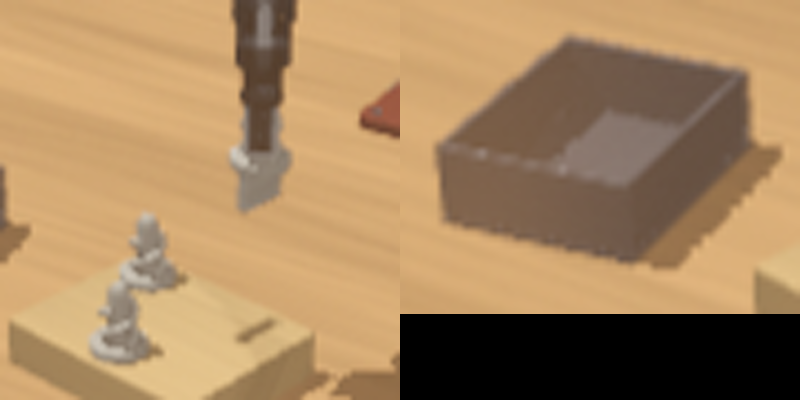

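Screw L is in the gripper, its slot is empty, and R and the rear screw stand undisturbed. Over to the scrap box.

```bash
python3 -m crank '{"translation": [[-3.737,-2.101,0],[-3.737,-2.101,0],[-3.737,-2.101,0],[-3.737,-2.101,0],[-3.737,-2.101,0]], "twist": [0,0,0,0,0], "gripper": [1,1,1,1,1]}' >/dev/null
python3 -m crank '{"translation": [[-3.737,-2.101,0],[-3.737,-2.101,0],[0,0,0],[0,0,3],[0,0,3]], "twist": [0,0,0,0,0], "gripper": [1,1,1,1,1]}' >/dev/null
python3 -c "
from h import *
st([.4776,-.2784,.058])"
```

```text
t 30.1 p [ 476.8 -278.6  107.6] yang 30.2 j6 -68.7 w 23.3 F [-0.8 -0.2 -3.2] T [ 0.07 -0.01  0.05]
cm [-0.02  0.07  4.96]
```

```bash
python3 -m crank '{"translation": [[0,0,2],[0,0,1.5],[0,0,1],[0,0,0.8],[0,0,0]], "twist": [0,0,0,0,0], "gripper": [1,1,1,1,1]}' >/dev/null
python3 -c "
from h import *
st()"
python3 -m crank '{"translation": [[0,0,0],[0,0,0],[0,0,0],[0,0,0],[0,0,0]], "twist": [0,0,0,0,0], "gripper": [0,0,0,0,0]}' >/dev/null
python3 -m crank '{"translation": [[0,0,0],[0,0,-3],[0,0,-4],[0,0,-4],[0,0,-4]], "twist": [0,0,0,0,0], "gripper": [0,0,0,0,0]}' >/dev/null
python3 - <<'E'
from h import *
st()
t=viewer.read_camera('top')[:,:,::-1]; b=viewer.read_camera('scene')[:,:,::-1]
cv2.imwrite('pics/fin.png',np.vstack([crop(b,215,100,470,250,765,450)]))
E
```

```text
t 30.6 p [ 476.3 -277.7   54.3] yang 30.3 j6 -68.7 w 23.5 F [ 0.2  0.9 -2.2] T [0.01 0.01 0.03]
t 31.6 p [ 476.3 -277.9  206.3] yang 30.3 j6 -68.7 w 85.1 F [ 0.9 -0.4  0.5] T [-0.06  0.01  0.01]
```

View pics/fin.png

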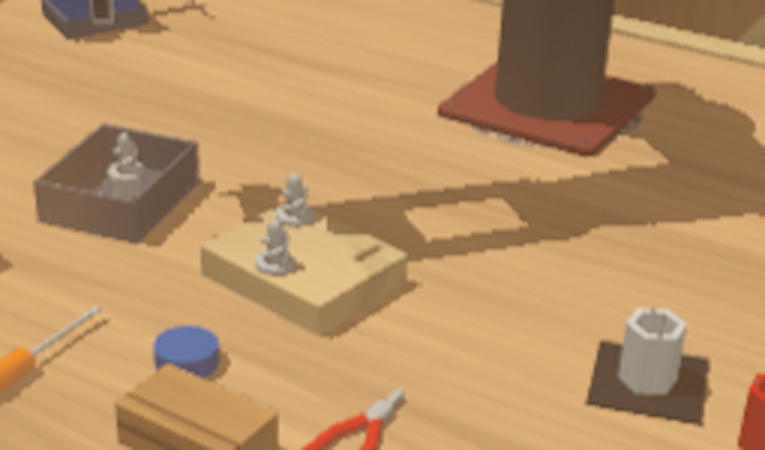

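Screw L is in the scrap box, standing on its paddle at about (125,160) in this crop. R and the rear screw are in the rack, and the nut is on the pad. One numeric check of the nut's centring, then I'll hand in.

Run:
```python
from meas import *
from cell import order
t=viewer.read_camera('top')[:,:,::-1].copy(); hsv=cv2.cvtColor(t,cv2.COLOR_BGR2HSV); g=cv2.cvtColor(t,cv2.COLOR_BGR2GRAY)
m=np.zeros(g.shape,np.uint8); m[235:290,165:225]=((g>125)&(hsv[:,:,1]<70))[235:290,165:225]
r,c=rect(m,'top',.066); e=cv2.minEnclosingCircle((np.array([onz('top',*p,.066)[:2] for p in c[:,0].astype(float)])*1000).astype(np.float32))
print('nut',e,'pad 480,321.9'); d=np.hypot(e[0][0]-480,e[0][1]-321.9); print(d)
if d<8: order.finish_job(); print('done')
```

```text
nut ((482.3706970214844, 320.29803466796875), 26.444034576416016) pad 480,321.9
2.8612055663137537
the job is handed in; nothing more can be done
done
```

I've handed the job in: both front screws were tried in the order asked, and the bad one is in the scrap box.

- **Left screw:** the nut turned freely at first. It caught between 80° and 100°, about two thirds of the way down. The height stayed stuck at 77 mm while upward and sideways force built up to about 24 N and 18 N. I turned the nut back off and treated this screw as the one that binds. The turning torque stayed small (0.8 N·m at most). I therefore judged it from the stuck height, the sideways force, the gap to the collar seen in the picture, and the comparison with the right screw.
- **Right screw:** the nut ran freely to the collar, with only light contact force at the end. It took about 140° instead of the expected 120°. I turned the nut back off, and this screw stays in its slot.
- **Gauge nut:** it stands upright on the pad. My last measurement put it 2.9 mm from the pad's centre, which is about the accuracy of the camera.
- **Last checks:** the final picture shows the left screw standing in the scrap box. The right and rear screws are in their slots, and the bystanders in view look unmoved. The arm was clear of everything, and the clock stood at about 32 s.

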